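Set a board holder to the tagged size and hold the lock pin home

ROBOT

A 6-joint arm with a two-finger parallel gripper is mounted at the origin on a cart in front of the work surface, level with it; the furniture and walls round the work are solid. World frame = base frame: x ahead of the robot, y to its left, z up, the work surface at z = 0. Lengths are in m, angles in rad, forces in N, time in s.
With the tool pointing down it reaches from about 0.35 to 0.975 m from the base axis. Payload 4.9 kg.
Tool frame: the origin (TCP) lies on the centre line of the jaws, within the pads' length; the fingertips stand 8 mm ahead of it and the grasp point (between the pads) lies 11 mm behind it; z points along the fingers, y is the direction in which the jaws open and shut (so a half turn about z gives the same grasp; the last joint's range is limited). The gripper opens to 85 mm and grips with 20 to 120 N. Pads are 22 mm wide; open, the fingers measure 114 mm over their backs; the gripper's body (76 mm by 85 mm) begins 54 mm behind the grasp point. The pads swing forward as they close: fully open they stand 13 mm farther back than shut.
Start: joints at [-0.119, 0.053, 1.613, -0, 1.476, -0.119], TCP at [0.625, 0, 0.239] pointing down, gripper open.
Joint ranges: [-3.01, 3.01], [-1.01, 2.22], [0.06, 2.58], [-1.02, 4.17], [0.09, 2.62], [-3.14, 3.14]. Speed limits (rad/s): [2.57, 2.57, 3.14, 3.14, 3.14, 3.14].

INTERFACE

Orientations are given as a rotation vector (axis times angle).
In Python, from station import get_obs, get_image, calibration, finish_job gives the robot as it stands. The module is installed in compiled form; this text tells all that it offers.
- The arm moves only by the shell command python3 -m jog 'ROWS' [FORCE]. ROWS is JSON, a list of rows, each a list of 7 numbers: the shift along the tool's x, y, z in cm, then the turn, a rotation vector about the tool's x, y, z in rad, then the closure in counts, from 0 (fully open) to 255 (shut). In form: [[dx, dy, dz, ax, ay, az, jaw], ...]. A call has 1 to 8 rows; each row is the pose to reach, as a shift and turn from the pose measured when the call began, along the tool's axes at that moment; what a row does not reach only later rows make up. A row lasts 1/12 s, in which the tool goes at most 41.7 mm and 7.16 degrees, less where a joint would pass 70% of its speed; a pose out of reach is approached as far as the arm can. A call with a gripper value outside its range is refused whole. The fingers move at their own pace and stop on an object; FORCE is the grip in N (left out, the last holds). Time passes only in rows, so rows that repeat a pose let the fingers close. It gives the time, the measured TCP pose, the force and the opening at its end, in the units of the state.
- get_obs(): the state, without advancing time (a new reading comes with each control period).
- get_image(name): name is "scene" or "side" or "wrist"; returns the picture (400x640x3 uint8, red, green, blue); there is no depth.
- calibration(name): a dict with "vfov" (degrees; the focal length in pixels is half the picture's height over the tangent of half this angle, whatever the lens; pixels are square), "cx", "cy" (the principal point, pixels), "R" (3x3) and "t" (3): a world point X has camera coordinates R X + t. Camera axes: x right, y down, z forward; pixel columns grow to the right and rows downward; lengths in m; the calibration is good to about 2 mm. A picture is of the moment at which its call begins: read the wrist's pose just before it. calibration takes no time and is no camera call; for the wrist camera it gives the pose at the moment of the call.
- finish_job(): hands the job in, once; it reports no verdict.
The state is a dict: "t": time; "q": joint angles; "dq": joint speeds; "effort": joint torques, N m; "tool_pos": TCP position; "tool_rot": TCP orientation; "contact_force": force on the tool from outside, world axes, zero at the start; "wrist_torque": the same for the moment, N m; "opening": finger opening in m.
Only numpy, scipy, OpenCV 4.12 (cv2) and the standard library are available. Lean on these libraries where they do the work, as an engineer would, in place of code of your own. Each camera call takes 0.05 s, during which the arm holds its last target. There are 200 camera calls.

TASK

Set up the board holder for the next circuit board: first slide the black edge stop along its slot until it is level with the yellow tag. Then pull up the red plunger knob, slide the blue jaw sleeve one hole along its rail towards the end of the holder where the yellow tag is, and let the pin drop fully home in that next hole. Finish while still gripping the red knob, with the pin kept fully home; do not disturb the heat sink, the tin or the tape roll lying around.

Things in the scene. Friction and masses are not known exactly. Their poses are not given: they have to be found in the camera images.
- board_holder: fixed board holder on the bench: grey base plate 160 x 310 mm, top at z = 12 mm. Origin at the centre of its underside on the bench, z up; its y axis runs along the holder's length (rail and slot), its x axis points away from the robot (turned up to 0.35 rad). An aluminium rail 30 mm wide, top at z = 50 mm, runs along y at x = +40 mm, with lock holes at y = -80, -40, 0, +40, +80 mm (pitch 40 mm). The edge stop's slot runs along y at x = -55 mm
- edge_stop (a joint): black edge stop sliding in the slot, -0.08 to 0.08 m: its y position on the board holder; grows towards the holder's +y; about 1.5 N friction, stays where it is left
- stop_grip (a point): grip point of the black edge stop: the middle of its upright tab, which is 24 mm (x) by 16 mm (y, along the slot) and stands from z = 22 to 63 mm over the bench; this point is at z = 50 mm. The shoe under the tab is 34 mm long in y. A white line marks the tab's middle; that line is to be level with the yellow tag's point
- yellow_tag: yellow clip-on tag, 14 mm wide in y, 18 mm high, on the front edge of the base plate with a point towards the slot: it marks the wanted edge stop position and, by the half of the holder it is on, the way the jaw must go. Its origin lies on the bench under its middle line; its axes are parallel to the board holder's. Its y in the board holder's frame is between 42 and 62 mm, or between -62 and -42 mm
- white_tag: white clip-on tag of the same shape on the other half of the holder, for another board: to be ignored
- jaw (a joint): blue jaw sleeve, 60 mm long, sliding on the rail, -0.085 to 0.085 m: its y position on the board holder; starts at 0 with the lock pin in the middle hole; +0.04 and -0.04 are the next holes; 2 N friction once the pin is out, locked (1.5 mm play either way) while the pin is in a hole
- plunger (a joint): pull travel of the red plunger knob, 0 to 0.016 m: 0 = pin fully home in a hole, 0.008 = pin tip resting on the rail's top between holes, 0.016 = pulled right up. A spring (3 N at 0, 5.5 N at 0.016) pushes it down, so let go over a hole it drops home by itself
- knob_grip (a point): grip point of the red plunger knob: middle of the upright knob, 28 mm diameter and 27 mm high, on top of the blue sleeve and carried along by it; this point is at z = 96 mm with the pin home (the knob's underside is 15 mm lower, at z = 81 mm; a round collar up to 22 mm in diameter and then the sleeve's top, z = 60 mm, lie below)
- heat_sink: small black finned heat sink 30 x 30 x 16 mm, loose on the bench, origin at its underside; leave alone
- flux_tin: open round tin of amber flux, 60 mm diameter, 21 mm high, loose, origin at its underside; leave alone
- amber_tape: amber tape roll lying flat, 56 mm diameter, 12 mm high, loose, origin at its underside; leave alone

How it is judged:
On the way, in this order (a step that is already met when the one before it is completed fails the run):
1. the edge stop is level with the yellow tag (within 5 mm) while the jaw is still locked in the middle hole (y of stop_grip in the frame of yellow_tag between -0.005 and 0.005 m and value of joint plunger below 0.003 m and value of joint jaw between -0.005 and 0.005 m), for 0.2 s.
2. the gripped plunger is pulled clear of the middle hole (value of joint plunger above 0.008 m and contact force between the fingers and plunger above 1 N and value of joint jaw between -0.012 and 0.012 m), for 0.05 s.
At the end, for the whole second after the job is handed in: The jaw sits in the next hole on the yellow tag's half (within 3 mm), the plunger is home (within 2 mm) with the fingers gripping its red knob with over 1 N and the jaw at rest, and the edge stop is still within 5 mm of the yellow tag along the slot (((y of yellow_tag in the frame of board_holder above 0 m and value of joint jaw between 0.037 and 0.043 m) or (y of yellow_tag in the frame of board_holder below 0 m and value of joint jaw between -0.043 and -0.037 m)) and value of joint plunger below 0.002 m and contact force between the fingers and plunger above 1 N and y of stop_grip in the frame of yellow_tag between -0.005 and 0.005 m and velocity of joint jaw between -0.01 and 0.01 m/s); the arm keeps its last pose, push and grip.
It fails at once if a bystander (heat sink, tin or tape roll) is moved more than 20 mm (distance of any of heat_sink, flux_tin, amber_tape from where it was at the start of the episode above 0.02 m).
It also fails if it takes over 45 s, if anything falls off the work surface, if the arm or the gripper's body presses on something with over 40 N, if the wrist force passes 120 N, or if a joint passes its speed limit or range.

## Working session

There is one attempt and no reset: what is moved stays moved. The work goes in short steps, Python scripts to look and compute and a shell command to move; the robot and the scene stay as the last step left them, time stands still between calls to the robot, and variables do not carry over. Pictures are saved under pics/ and viewed, about 8 in all and at most 12, crops included, and the job is handed in when it is done.

```bash
mkdir -p pics
python3 - <<'E'
from station import *
import cv2,numpy as np
for n in("scene","side","wrist"):
    c=calibration(n);print(n,c)
    cv2.imwrite(f"pics/{n}0.png",get_image(n)[:,:,::-1])
o=get_obs();print(o)
E
```

```text
scene {'vfov': 55.26954960059207, 'cx': 323.5463331827496, 'cy': 187.67501624038496, 'R': array([[ 0.76494854, -0.6440074 , -0.01040196],
       [-0.43487955, -0.50449996, -0.74589515],
       [ 0.47511421,  0.575095  , -0.66598215]]), 't': array([-0.39020072,  0.25751247,  0.88494805])}
side {'vfov': 50.992127020587475, 'cx': 315.5934044322687, 'cy': 198.4042581846447, 'R': array([[-0.93153492, -0.36273732, -0.02577454],
       [-0.10328797,  0.33187618, -0.93765121],
       [ 0.34867504, -0.87079265, -0.34662066]]), 't': array([0.46701248, 0.14151407, 0.86059937])}
wrist {'vfov': 68.37642586727284, 'cx': 321.7274113645574, 'cy': 196.90911589690742, 'R': array([[ 9.99995981e-01,  9.70201802e-04, -2.66411146e-03],
       [ 1.76851610e-03, -9.47875986e-01,  3.18634566e-01],
       [-2.21610745e-03, -3.18637997e-01, -9.47873892e-01]]), 't': array([-0.62383073, -0.04399819,  0.38225731])}
{'t': 0.15, 'q': array([-1.18982053e-01,  5.31952271e-02,  1.61398521e+00, -3.05169194e-05,
        1.47599061e+00, -1.19001242e-01]), 'dq': array([-0.00072028, -0.00317657, -0.00430946,  0.00187643,  0.00045739,
       -0.00061184]), 'effort': array([ 5.10442842e-04, -3.94241810e+01, -3.70721948e+01, -1.15854355e-04,
        4.61802789e-03,  5.00508997e-05]), 'tool_pos': array([6.24525306e-01, 6.00739466e-05, 2.38347665e-01]), 'tool_rot': array([-2.22055263e+00, -2.22060171e+00,  1.56953320e-03]), 'contact_force': array([ 1.29401503, -0.13584235, -0.08691384]), 'wrist_torque': array([-0.05507062, -0.05576181,  0.01301775]), 'opening': 0.08583684230810221}
```

View pics/scene0.png

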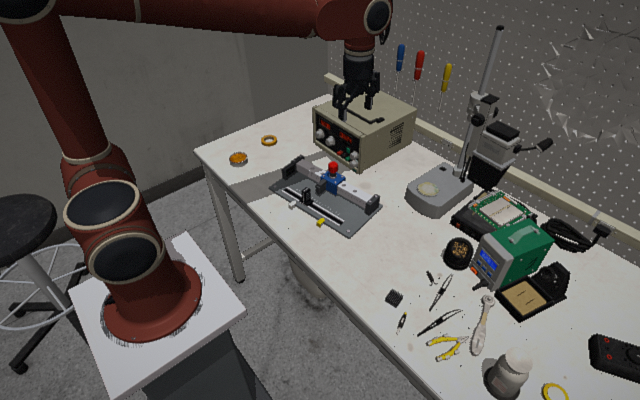

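View pics/wrist0.png

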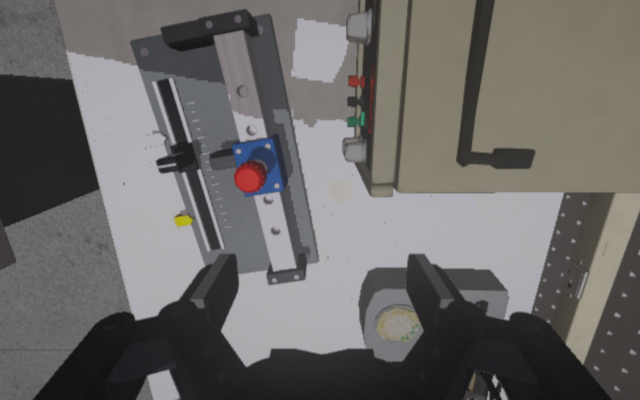

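The wrist picture shows the holder, with the yellow tag at about (183,220) on the −y half, the stop at about (178,158) and the knob at about (250,178). I'll enlarge it next.

Run:
```python
import cv2
i=cv2.imread("pics/wrist0.png")[0:290,120:330]
i=cv2.resize(i,None,fx=2,fy=2,interpolation=cv2.INTER_CUBIC)
a=cv2.imread("pics/wrist0.png")[130:240,140:210]
a=cv2.resize(a,(373,580),interpolation=cv2.INTER_CUBIC) # scale 5.33 x,5.27 y
cv2.imwrite("pics/c1.png",cv2.hconcat([i,a]))
```

```text
(no output)
```

View pics/c1.png

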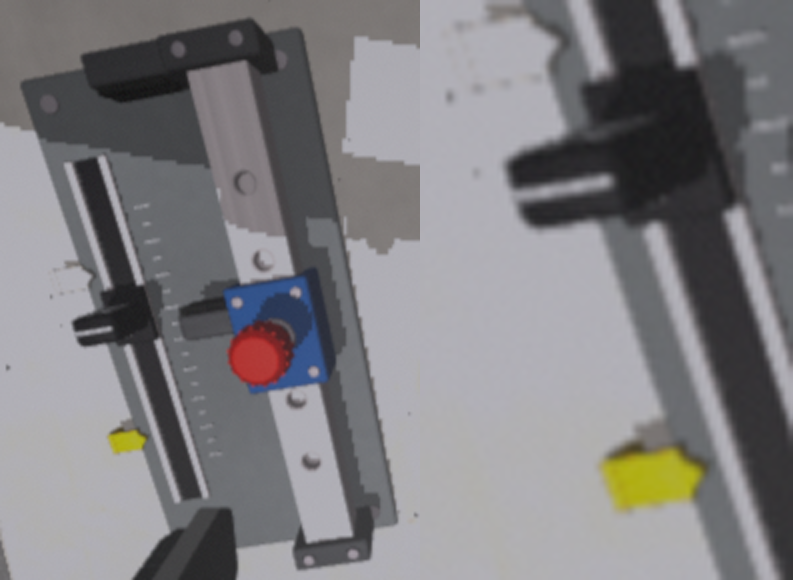

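```bash
cat > h.py <<'E'
import numpy as np
from station import *
from scipy.optimize import least_squares
def ray(c,uv,z):
    f=200/np.tan(np.radians(c['vfov'])/2); R=np.array(c['R']);t=np.array(c['t'])
    d=R.T@np.array([(uv[0]-c['cx'])/f,(uv[1]-c['cy'])/f,1]); o=-R.T@t
    return o+d*(z-o[2])/d[2]
def fit(c,P):
    W=np.array([ray(c,p[0],p[1][2])[:2] for p in P]); L=np.array([p[1][:2] for p in P])
    def T(s): a=s[2]; return s[:2]+L@np.array([[np.cos(a),np.sin(a)],[-np.sin(a),np.cos(a)]])
    r=least_squares(lambda s:(T(s)-W).ravel(),[.5,0,0]);print("res mm",(T(r.x)-W).round(4)*1e3);return r.x
def toL(s,w): a=s[2];d=np.array(w[:2])-s[:2];return np.array([np.cos(a)*d[0]+np.sin(a)*d[1],-np.sin(a)*d[0]+np.cos(a)*d[1]])
def toW(s,l): a=s[2];return s[:2]+np.array([np.cos(a)*l[0]-np.sin(a)*l[1],np.sin(a)*l[0]+np.cos(a)*l[1]])
E
python3 - <<'E'
from h import *
c=calibration("wrist")
P=[((131,41.5),(-.08,.155,.012)),((270,14.5),(.08,.155,.012)),((318,261),(.08,-.155,.012)),
((242.5,91),(.04,.08,.05)),((252,130),(.04,.04,.05)),((268.5,199),(.04,-.04,.05)),((276,230.5),(.04,-.08,.05))]
s=fit(c,P);print(s)
for n,uv,z in[("line1",(157.4,167),.063),("line2",(176,164.2),.063),("knobtop",(249,179),.108),("tagpoint",(193.5,219.2),.018),("tagL",(174,219.2),.018),("tagL2",(175.4,226.4),.018),("knobtop",(249,179),.108)]:
    w=ray(c,uv,z);print(n,w.round(4),toL(s,w).round(4))
print(toW(s,(.04,0)),toW(s,(-.055,0)))
E
```

```text
res mm [[-1.8  1.2]
 [ 0.8  1.6]
 [ 1.4 -2.1]
 [ 0.2 -0.6]
 [-0.1 -0.4]
 [-0.2 -0.3]
 [-0.3  0.6]]
[0.51573032 0.00129052 0.16660118]
line1 [0.4463 0.0097 0.063 ] [-0.0671  0.0198]
line2 [0.4669 0.0128 0.063 ] [-0.0462  0.0194]
knobtop [0.556  0.0086 0.108 ] [0.041  0.0005]
tagpoint [ 0.4556 -0.0705  0.018 ] [-0.0711 -0.0608]
tagL [ 0.43   -0.0705  0.018 ] [-0.0965 -0.0566]
tagL2 [ 0.4302 -0.0808  0.018 ] [-0.098  -0.0668]
knobtop [0.556  0.0086 0.108 ] [0.041  0.0005]
[0.55517649 0.00792379] [ 0.46149185 -0.00783021]
```

View pics/side0.png

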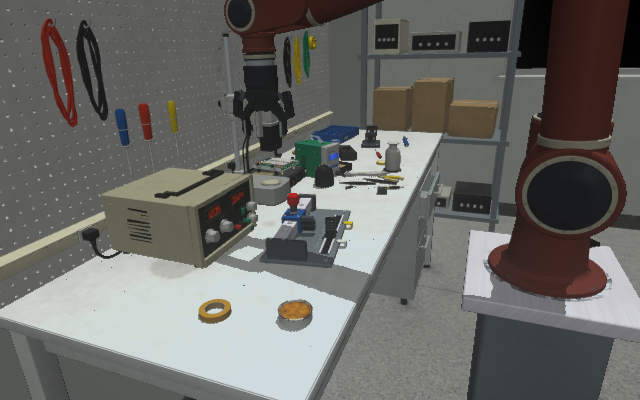

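```bash
python3 -m jog '[[0.3,-4.1,2.5,0,0,-0.08,100],[0.6,-8.2,5,0,0,-0.167,100],[0.9,-12.3,7,0,0,-0.167,100],[1.15,-16.6,9.5,0,0,-0.167,100],[1.15,-16.6,9.8,0,0,-0.167,100],[1.15,-16.6,9.8,0,0,-0.167,100],[1.15,-16.6,9.8,0,0,-0.167,100]]' 40
python3 - <<'E'
from h import *
import cv2
c=calibration("wrist");o=get_obs();im=get_image("wrist")[:,:,::-1]
cv2.imwrite("pics/w1.png",im);np.save("w1.npy",c)
print(toL(np.array([.51573,.00129,.1666]),o['tool_pos']),o['tool_pos'],o['tool_rot'],o['opening'])
c0=calibration("wrist")
E
```

```text
t: 0.73
tool_pos: [0.4566, 0.0118, 0.1389]
tool_rot: [-2.026, -2.396, 0.003]
contact_force: [-0.4, -0.6, 0.3]
opening: 0.0516
[-0.05660898  0.02021959] [0.45655179 0.01184214 0.13890349] [-2.02623488 -2.39631471  0.00342836] 0.05164471089487318
```

View pics/w1.png

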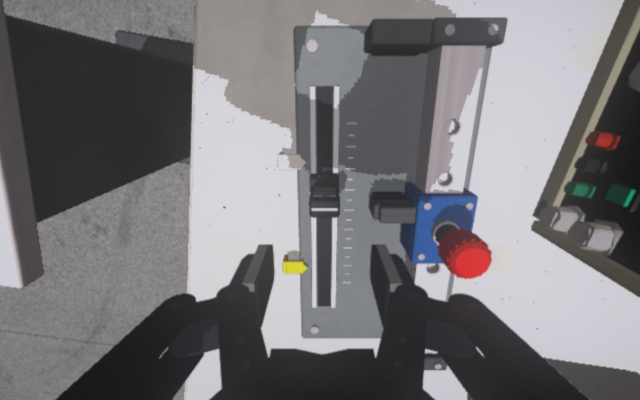

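The view is now square to the holder. The stop's white line is at about (324,203), the tag's point at (307,267), the plate edges at rows 28 and 337, and the knob at (465,258).

Run:
```python
from h import *
import cv2
c=np.load("w1.npy",allow_pickle=True).item()
a=cv2.imread("pics/w1.png")[140:360,270:400]
cv2.imwrite("pics/c2.png",cv2.resize(a,None,fx=2.7,fy=2.7,interpolation=cv2.INTER_CUBIC))
s=np.array([.51573,.00129,.1666])
for n,uv,z in[("line",(324,204),.063),("tagpoint",(307,267),.018),("tagpoint",(307,267),.01),("TL",(295,27),.012),("BL",(304,337),.012),("knob",(465,258),.108),("hole40",(445,179),.05),("hole80",(453,127),.05),("hole-40",(433,268),.05)]:
    print(n,toL(s,ray(c,uv,z)).round(4))
```

```text
line [-0.0554  0.0238]
tagpoint [-0.0721 -0.0596]
tagpoint [-0.0725 -0.0646]
TL [-0.0788  0.1542]
BL [-0.0771 -0.1535]
knob [0.0352 0.0035]
hole40 [0.0401 0.0404]
hole80 [0.0407 0.0806]
hole-40 [ 0.0404 -0.0402]
```

View pics/c2.png

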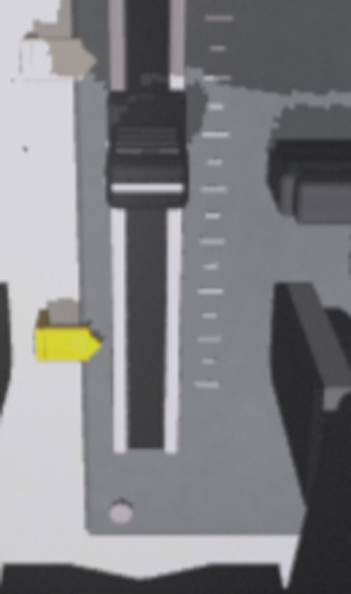

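Run:
```python
from h import *
s=np.array([.51573,.00129,.1666])
c1=np.load("w1.npy",allow_pickle=True).item()
R=[[.999995981,9.70201802e-04,-2.66411146e-03],[1.7685161e-03,-.947875986,.318634566],[-2.21610745e-03,-.318637997,-.947873892]]
c0=dict(vfov=c1['vfov'],cx=c1['cx'],cy=c1['cy'],R=R,t=[-.62383073,-.04399819,.38225731])
for z in(.02,.03,.04,.05,.06):
    print(z,[toL(s,ray(c,p,z)).round(3) for c,p in((c0,(210,155)),(c0,(211,169)),(c1,(371,192)),(c1,(371,217)),(c1,(382,221)))])
print(toL(s,ray(c1,(324,209.3),.063)),toL(s,ray(c1,(307.5,267.4),.018)))
```

```text
0.02 [array([-0.025,  0.018]), array([-0.029,  0.001]), array([-0.013,  0.02 ]), array([-0.011, -0.005]), array([-0.001, -0.009])]
0.03 [array([-0.021,  0.019]), array([-0.024,  0.003]), array([-0.014,  0.023]), array([-0.013, -0.   ]), array([-0.003, -0.004])]
0.04 [array([-0.017,  0.02 ]), array([-0.02 ,  0.004]), array([-0.016,  0.026]), array([-0.015,  0.004]), array([-0.005,  0.   ])]
0.05 [array([-0.013,  0.022]), array([-0.016,  0.006]), array([-0.018,  0.029]), array([-0.017,  0.008]), array([-0.007,  0.004])]
0.06 [array([-0.008,  0.023]), array([-0.012,  0.008]), array([-0.019,  0.033]), array([-0.018,  0.012]), array([-0.009,  0.009])]
[-0.05542915  0.01949378] [-0.07156122 -0.06009583]
```

```bash
python3 -m jog '[[0,0.15,0,0,0,-0.12,100],[0,0.15,0,0,0,-0.24,100],[0,0.15,0,0,0,-0.36,100],[0,0.15,0,0,0,-0.48,100],[0,0.15,0,0,0,-0.6,100],[0,0.15,0,0,0,-0.72,100],[0,0.15,0,0,0,-0.84,100],[0,0.15,0,0,0,-0.84,100]]' 40
python3 -m jog '[[0,0,0,0,0,-0.12,100],[0,0,0,0,0,-0.24,100],[0,0,0,0,0,-0.36,100],[0,0,0,0,0,-0.48,100],[0,0,0,0,0,-0.6,100],[0,0,0,0,0,-0.731,100],[0,0,0,0,0,-0.731,100],[0,0,0,0,0,-0.731,100]]'
cat >> h.py <<'E'
from scipy.spatial.transform import Rotation as Ro
S=np.array([.51573,.00129,.1666])
def st():
    o=get_obs();M=Ro.from_rotvec(o['tool_rot']).as_matrix()
    print("local tcp mm",(toL(S,o['tool_pos'])*1e3).round(1),"z",round(o['tool_pos'][2]*1e3,1),"tool x/y in holder deg",[round(np.degrees(np.arctan2(M[1,k],M[0,k])-S[2]),1) for k in(0,1)],"tilt",M[:,2].round(3),"open",round(o['opening'],4),"F",o['contact_force'].round(1),"t",o['t'])
E
python3 -c "from h import *;st();print(get_obs()['q'])"
```

```text
t: 1.45
tool_pos: [0.4625, 0.0114, 0.1429]
tool_rot: [0.87, 3.016, 0.001]
contact_force: [0.6, 0.5, -0.2]
opening: 0.052
t: 2.12
tool_pos: [0.4638, 0.0112, 0.144]
tool_rot: [-0.257, 3.126, -0.002]
contact_force: [1.0, 0.5, -0.3]
opening: 0.0518
local tcp mm [-49.6  18.4] z 144.0 tool x/y in holder deg [np.float64(-180.1), np.float64(89.9)] tilt [ 0.005 -0.001 -1.   ] open 0.0518 F [ 1.   0.5 -0.3] t 2.1167
[-1.36381525e-01 -2.73032706e-01  2.07536883e+00  1.34108327e-06
  1.33458320e+00 -1.87134197e+00]
```

```bash
python3 -m jog '[[0.5,0.1,2.5,0,0,0,100],[0.5,0.1,5,0,0,0,100],[0.5,0.1,7,0,0,0,100],[0.5,0.1,8.5,0,0,0,100],[0.5,0.1,9.5,0,0,0,100],[0.5,0.1,10.4,0,0,0,100],[0.5,0.1,10.4,0,0,0,100],[0.5,0.1,10.4,0,0,0,100]]'
python3 - <<'E'
from h import *
import cv2
st()
a=get_image("side")[:,:,::-1][160:300,230:400]; b=get_image("scene")[:,:,::-1][120:260,250:420]
cv2.imwrite("pics/s2.png",cv2.resize(cv2.vconcat([a,b]),None,fx=2.1,fy=2.1,interpolation=cv2.INTER_CUBIC))
E
```

```text
t: 2.78
tool_pos: [0.4595, 0.0113, 0.0402]
tool_rot: [-0.256, 3.126, -0.002]
contact_force: [0.4, -0.3, 0.4]
opening: 0.0521
local tcp mm [-53.7  19.2] z 40.2 tool x/y in holder deg [np.float64(-180.2), np.float64(89.8)] tilt [ 0.005 -0.001 -1.   ] open 0.0521 F [ 0.4 -0.3  0.4] t 2.7833
```

View pics/s2.png

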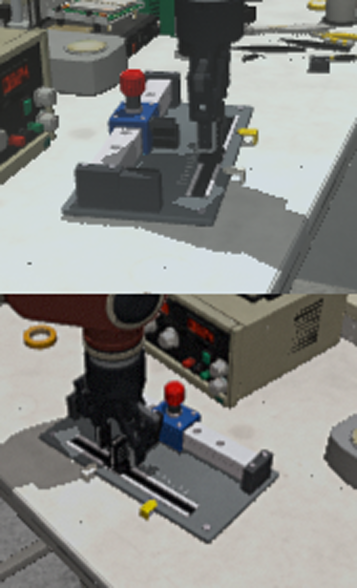

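Both crops show the open fingers straddling the stop tab, clear of the jaw arm and knob. I'll close on it now.

```bash
python3 -m jog '[[0,0,0,0,0,0,255],[0,0,0,0,0,0,255],[0,0,0,0,0,0,255],[0,0,0,0,0,0,255],[0,0,0,0,0,0,255],[0,0,0,0,0,0,255]]' 40; python3 -c "from h import *;st()"
```

```text
t: 3.38
tool_pos: [0.461, 0.0113, 0.0421]
tool_rot: [-0.256, 3.123, -0.002]
contact_force: [-0.5, 1.2, 6.0]
opening: 0.0155
local tcp mm [-52.3  19. ] z 42.1 tool x/y in holder deg [np.float64(-180.2), np.float64(89.8)] tilt [ 0.008 -0.001 -1.   ] open 0.0155 F [-0.5  1.2  6. ] t 3.3833
```

```bash
python3 -m jog '[[0,-1,0,0,0,0,255],[0,-2.5,0,0,0,0,255],[0,-4,0,0,0,0,255],[0,-5.5,0,0,0,0,255],[0,-7,0,0,0,0,255],[0,-7.9,0,0,0,0,255],[0,-7.9,0,0,0,0,255],[0,-7.9,0,0,0,0,255]]'; python3 -c "from h import *;st()"
```

```text
t: 4.05
tool_pos: [0.4741, -0.0673, 0.0422]
tool_rot: [-0.254, 3.122, -0.003]
contact_force: [2.6, -0.6, -1.1]
opening: 0.0149
local tcp mm [-52.4 -60.7] z 42.2 tool x/y in holder deg [np.float64(-180.2), np.float64(89.8)] tilt [ 0.009 -0.001 -1.   ] open 0.0149 F [ 2.6 -0.6 -1.1] t 4.05
```

```bash
python3 -m jog '[[0,0,0,0,0,0,100],[0,0,0,0,0,0,100],[0,0,0,0,0,0,100],[0,0,0,0,0,0,100],[0,0,-3,0,0,0,100],[0,0,-6.5,0,0,0,100],[0,0,-10.5,0,0,0,100],[0,0,-11,0,0,0,100]]'
python3 - <<'E'
from h import *
import cv2
st();c=calibration("wrist");np.save("w3.npy",c)
i=get_image("wrist")[:,:,::-1];cv2.imwrite("pics/w3.png",i)
# predicted stop line / tag point pixels for orientation
f=200/np.tan(np.radians(c['vfov'])/2)
for L in((-.055,-.0605,.063),(-.072,-.06,.018)):
    w=np.r_[toW(S,L[:2]),L[2]];p=np.array(c['R'])@w+c['t'];print(p[0]/p[2]*f+c['cx'],p[1]/p[2]*f+c['cy'])
cv2.imwrite("pics/w3s.png",i)
E
```

```text
t: 4.72
tool_pos: [0.477, -0.068, 0.1602]
tool_rot: [-0.255, 3.111, -0.011]
contact_force: [1.5, 0.1, 1.4]
opening: 0.0519
local tcp mm [-49.6 -61.9] z 160.2 tool x/y in holder deg [np.float64(-180.2), np.float64(89.8)] tilt [ 0.021 -0.005 -1.   ] open 0.0519 F [1.5 0.1 1.4] t 4.7167
325.92922850355427 192.9399812563082
326.28424169649713 160.9230578043759
```

View pics/w3s.png

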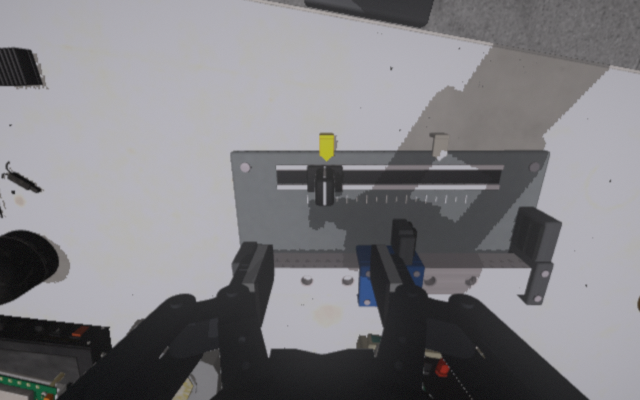

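The picture shows the stop's white line at column 325 and the tag's point at column 327, so they agree within about 1.5 mm. Next is the knob.

```bash
python3 -m jog '[[-2,1.4,0,0,0.02,0,100],[-4.5,3.1,0,0,0.02,0,100],[-7,4.8,0,-0.008,0.02,0,100],[-8.96,6.2,0,-0.008,0.02,0,100],[-8.96,6.2,0,-0.008,0.02,0,100],[-8.96,6.2,0,-0.008,0.02,0,100],[-8.96,6.2,0,-0.008,0.02,0,100]]'
python3 - <<'E'
from h import *
import cv2
st()
c=calibration("scene");f=200/np.tan(np.radians(c['vfov'])/2)
for n in("scene","side"):
    c=calibration(n);f=200/np.tan(np.radians(c['vfov'])/2);im=get_image(n)
    r=im.astype(int);m=((r[...,0]>120)&(r[...,1]<50)&(r[...,2]<50)).astype('u1')
    k,l,s,ce=cv2.connectedComponentsWithStats(m)
    for j in range(1,k):
        if s[j,4]>25:print(n,s[j],ce[j].round(1))
    w=np.r_[toW(S,(.04,0)),.0945];p=np.array(c['R'])@w+c['t'];print("pred",p[:2]/p[2]*f+[c['cx'],c['cy']],"px/m",f/p[2])
E
```

```text
t: 5.35
tool_pos: [0.5537, 0.0078, 0.1584]
tool_rot: [0.256, -3.127, -0.0]
contact_force: [-0.2, 0.1, -0.5]
opening: 0.0521
local tcp mm [38.6  0.1] z 158.4 tool x/y in holder deg [np.float64(-180.2), np.float64(89.8)] tilt [-0.004 -0.    -1.   ] open 0.0521 F [-0.2  0.1 -0.5] t 5.35
scene [328 162   8   7  32] [331.6 164.9]
pred [333.49444968 167.21231398] px/m 350.3488277627182
side [291 193   7   5  26] [293.9 195.3]
pred [292.66598202 197.65708882] px/m 413.38045685272056
```

```bash
python3 -m jog '[[-0.15,0,2,0,0,0,100],[-0.15,0,4,0,0,0,100],[-0.15,0,5.5,0,0,0,100],[-0.15,0,6.6,0,0,0,100],[-0.15,0,7.2,0,0,0,100],[-0.15,0,7.2,0,0,0,100]]'
python3 - <<'E'
from h import *
import cv2
st()
a=get_image("side")[:,:,::-1][150:270,230:400]; b=get_image("scene")[:,:,::-1][110:230,260:430]
cv2.imwrite("pics/s4.png",cv2.resize(cv2.vconcat([a,b]),None,fx=2.4,fy=2.4,interpolation=cv2.INTER_CUBIC))
E
```

```text
t: 5.95
tool_pos: [0.5538, 0.0072, 0.0854]
tool_rot: [0.253, -3.126, -0.001]
contact_force: [0.1, -0.3, -0.5]
opening: 0.0518
local tcp mm [38.5 -0.5] z 85.4 tool x/y in holder deg [np.float64(-180.3), np.float64(89.7)] tilt [-0.006  0.    -1.   ] open 0.0518 F [ 0.1 -0.3 -0.5] t 5.95
```

View pics/s4.png

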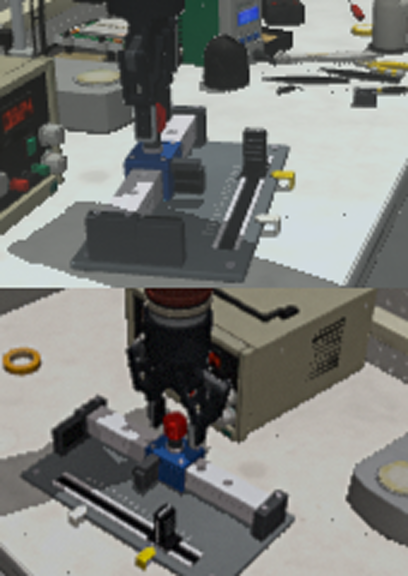

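```bash
python3 -m jog '[[0,0,0,0,0,0,255],[0,0,0,0,0,0,255],[0,0,0,0,0,0,255],[0,0,0,0,0,0,255],[0,0,0,0,0,0,255],[0,0,0,0,0,0,255]]' 40; python3 -c "from h import *;st()"
```

```text
t: 6.55
tool_pos: [0.5563, 0.0082, 0.0894]
tool_rot: [-0.254, 3.131, 0.002]
contact_force: [-0.2, 5.4, 6.4]
opening: 0.026
local tcp mm [41.2  0.1] z 89.4 tool x/y in holder deg [np.float64(-180.3), np.float64(89.7)] tilt [ 0.     0.001 -1.   ] open 0.026 F [-0.2  5.4  6.4] t 6.55
```

```bash
python3 -m jog '[[0,0,-0.6,0,0,0,255],[0,0,-1.2,0,0,0,255],[0,0,-1.25,0,0,0,255],[0,0,-1.25,0,0,0,255],[0,0,-1.25,0,0,0,255]]'; python3 -c "from h import *;st()"
```

```text
t: 6.97
tool_pos: [0.5561, 0.0082, 0.1014]
tool_rot: [-0.254, 3.131, 0.002]
contact_force: [1.9, 1.5, -4.8]
opening: 0.0266
local tcp mm [41.   0.1] z 101.4 tool x/y in holder deg [np.float64(-180.3), np.float64(89.7)] tilt [-0.     0.002 -1.   ] open 0.0266 F [ 1.9  1.5 -4.8] t 6.9667
```

```bash
python3 -m jog '[[0,-0.8,0,0,0,0,255],[0,-1.8,0,0,0,0,255],[0,-2.8,0,0,0,0,255],[0,-3.6,0,0,0,0,255],[0,-4,0,0,0,0,255],[0,-4,0,0,0,0,255],[0,-4,0,0,0,0,255]]'; python3 -c "from h import *;st()"
```

```text
t: 7.55
tool_pos: [0.563, -0.0326, 0.1015]
tool_rot: [-0.253, 3.131, -0.001]
contact_force: [2.5, -1.4, -5.4]
opening: 0.0265
local tcp mm [ 41.  -41.2] z 101.5 tool x/y in holder deg [np.float64(-180.3), np.float64(89.7)] tilt [ 0.001 -0.    -1.   ] open 0.0265 F [ 2.5 -1.4 -5.4] t 7.55
```

```bash
python3 -m jog '[[0,0.12,0,0,0,0,255],[0,0.12,0,0,0,0,255],[0,0.12,0.4,0,0,0,255],[0,0.12,0.8,0,0,0,255],[0,0.12,1.2,0,0,0,255],[0,0.12,1.3,0,0,0,255],[0,0.12,1.3,0,0,0,255],[0,0.12,1.3,0,0,0,255]]'; python3 -c "from h import *;st()"
```

```text
t: 8.22
tool_pos: [0.5629, -0.031, 0.0894]
tool_rot: [-0.254, 3.131, -0.0]
contact_force: [-1.6, 0.6, 4.3]
opening: 0.0264
local tcp mm [ 41.2 -39.7] z 89.4 tool x/y in holder deg [np.float64(-180.3), np.float64(89.7)] tilt [ 0.001 -0.    -1.   ] open 0.0264 F [-1.6  0.6  4.3] t 8.2167
```

```bash
python3 -m jog '[[0,0,0.1,0,0,0,255],[0,0,0.15,0,0,0,255],[0,0,0.15,0,0,0,255],[0,0,0.15,0,0,0,255]]'
python3 - <<'E'
from h import *
import cv2
st()
a=get_image("side")[:,:,::-1][150:270,230:400]; b=get_image("scene")[:,:,::-1][110:230,260:430]
cv2.imwrite("pics/s5.png",cv2.resize(cv2.vconcat([a,b]),None,fx=2.4,fy=2.4,interpolation=cv2.INTER_CUBIC))
E
```

```text
t: 8.55
tool_pos: [0.563, -0.031, 0.0894]
tool_rot: [-0.254, 3.131, -0.0]
contact_force: [-4.7, 0.2, 8.0]
opening: 0.0266
local tcp mm [ 41.3 -39.7] z 89.4 tool x/y in holder deg [np.float64(-180.3), np.float64(89.7)] tilt [ 0. -0. -1.] open 0.0266 F [-4.7  0.2  8. ] t 8.55
```

View pics/s5.png

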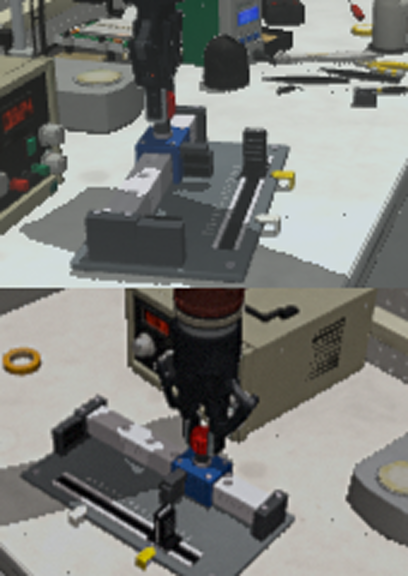

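The pictures show the sleeve moved towards the yellow tag, the knob still gripped and the stop level with the tag. Pushing down 1.5 mm more left z at 89.4 mm and raised the force to 8 N, so the pin is home. I'm handing in the job.

```bash
python3 -c "
from h import *
finish_job();st()"
```

```text
the job is handed in; nothing more can be done
the job is handed in; nothing more can be done
```

The board holder is set up and the job is handed in at about 8.6 s of robot time; `finish_job` gives no verdict.

- **Edge stop:** I slid it about 80 mm to y ≈ −60 mm, level with the yellow tag. The wrist picture taken after letting go showed its white line within about 1.5 mm of the tag's point.
- **Jaw and pin:** I pulled the red knob up 12 mm and slid the jaw one hole towards the tag. The measured shift was 39.8 mm. I then lowered the pin, and the tool came back to the height it had before the pull (z = 89.4 mm).
- **Last checks:** Pressing 1.5 mm further did not lower the tool and raised the upward force to 8 N, so the pin is seated. The fingers are still closed on the knob, with a 26.6 mm opening and the grip set to 40 N.
- **Bystanders:** I moved nothing near the heat sink, the tin or the tape roll. I did not measure their positions again at the end.

Two readings were slightly off:
- **Finger opening:** it reads 1–2 mm less than the knob's 28 mm diameter.
- **Tool height:** the tool rose 4 mm as the fingers closed on the knob.

My last state reading after handing in was refused, so the figures above are from just before it.

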